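Lock the specimen shuttle with its quick-release pin

TASK

Draw the specimen shuttle forward to its stop so that the hole in its tongue lines up with the bracket holes. Then take the quick-release pin from its stand by squeezing in both of its orange buttons, keep them squeezed while you put the pin down through the bracket and the shuttle's tongue until its collar sits on the bracket, and only then let go, so that the pin locks the shuttle there. Leave the other things on the bench where they are.

Things in the scene. Friction and masses are not known exactly. Their poses are not given: they have to be found in the camera images.
- dock: Fixed loading dock: aluminium base 275 x 110 x 8 mm, blue bracket (50 x 84 mm, 58 mm high) at its front end, two rails behind it. Origin on the bench straight below the bracket hole; x along the rails away from the bracket, z up. The bracket's two horizontal plates are 8 mm thick (tops at 38 and 58 mm), each with a 16 mm hole; the shuttle's tongue runs in the 12 mm gap between them.
- bracket_hole (a point): Mouth of the bracket hole: its centre in the bracket's top face, 58 mm above the bench.
- shuttle (a joint): The specimen shuttle, an aluminium plate that carries two fixed capped specimen cups on the rails (cup tops 102 mm above the bench): its travel along the dock's -x, in m. 0 = fully back, 0.06 = drawn forward against its two rubber stops, where the tongue hole lies exactly under the bracket hole. Starts between 0 and 0.03. Sliding friction about 1.5 N, no spring: it stays where it is left.
- shuttle_post (a point): Centre of the top of the black upright pull post on the shuttle, 18 mm in diameter, top 100 mm above the bench, standing free from 52 mm up. It is 75 mm behind the tongue hole; the cups' walls begin about 33 mm behind it, so take it across the dock (fingers closing along the dock's y).
- tongue_hole (a point): Centre of the 16 mm hole in the shuttle's 8 mm thick tongue, at the tongue's top face (48 mm above the bench).
- stand: Fixed grey plastic pin stand, 52 x 52 mm, top 60 mm above the bench; origin on the bench below its centre, z up. Its 12 mm thick top plate has a vertical 16 mm hole in the middle. The pin is parked in it, and locked in it while its buttons are out.
- stand_hole (a point): Centre of the stand's hole in its top face, 60 mm above the bench.
- pin: Quick-release pin, upright, about 0.11 kg. Origin at the centre of the underside of its collar (steel, 32 mm in diameter, 6 mm high); z up towards the square black head, 26 x 26 mm, top at z = +51 mm. Below the collar: steel shaft 12 mm in diameter, tapered from z = -38 mm to its tip at z = -45 mm. Any turn about its axis is fine.
- pin_grip (a point): Centre of the pin's head between its two orange spring buttons, 30 mm above the collar's underside. The buttons are on the pin's +y and -y faces, 15 mm wide, 18 mm high, each standing 5 mm proud (36 mm over both).
- pin_studs (a point): Point on the shaft's axis 34 mm below the collar's underside, where two brass locking studs 6 mm thick stand about 5 mm out on the pin's +y and -y sides (22 mm over both). Each moves in with the button above it, flush when fully in. With the studs out the pin passes no hole.
- button_a (a joint): Button on the pin's +y side with its stud: 0 = out (stud out, locked), 0.005 m = fully in, flush with the head (stud in). Spring force about 4 N at rest to 8 N fully in; squeezing both firmly between the fingers (25 N or more) brings the pads flat on the head.
- button_b (a joint): Button on the pin's -y side, same values and spring.
- decapper: Bystander: orange waisted plastic tube decapper, 35 mm in diameter, 70 mm tall, loose. Origin at the centre of its underside.
- wipe_pack: Bystander: pale blue pack of wipes, 112 x 75 x 41 mm, loose. Origin at the centre of its underside.

How it is judged:
On the way, in this order (a step that is already met when the one before it is completed fails the run):
1. the shuttle is drawn forward to its stop (within 3 mm) while the pin is still in its stand (value of joint shuttle above 0.057 m and distance between pin and stand_hole below 0.03 m), for 0.1 s.
2. the pin is drawn clear up out of its stand, with both buttons squeezed in (z of pin in the frame of stand_hole above 0.046 m and value of joint each of button_a, button_b above 0.003 m), for 0.1 s.
3. the pin is down through the bracket and the tongue, its collar within 3 mm of the bracket's top, with both buttons still squeezed in (z of pin in the frame of bracket_hole below 0.003 m and horizontal distance between pin and bracket_hole below 0.004 m and value of joint each of button_a, button_b above 0.003 m), for 0.1 s.
At the end, for the whole second after the job is handed in: The pin stands upright (within 0.1 rad) in the bracket hole (within 4 mm), through the shuttle's tongue, its collar within 3 mm of the bracket's top, both buttons sprung fully out (within 1 mm) so that it is locked, at rest; the shuttle is within 5 mm of its stop (value of joint shuttle above 0.055 m and horizontal distance between pin and bracket_hole below 0.004 m and z of pin in the frame of bracket_hole between -0.003 and 0.003 m and angle between the z axis of pin and the z axis of dock, either way round below 0.1 rad and value of joint each of button_a, button_b below 0.001 m and linear speed of pin below 0.02 m/s); the robot touches nothing.
It fails at once if the decapper is moved by more than 20 mm (distance of decapper from where it was at the start of the episode above 0.02 m).
It fails at once if the pack of wipes is moved by more than 20 mm (distance of wipe_pack from where it was at the start of the episode above 0.02 m).
It also fails if it takes over 59 s, if anything falls off the work surface, if the arm or the gripper's body presses on something with over 40 N, if the wrist force passes 120 N, or if a joint passes its speed limit or range.

ROBOT

A 6-joint arm with a two-finger parallel gripper is mounted at the origin on a cart in front of the work surface, level with it; the furniture and walls round the work are solid. World frame = base frame: x ahead of the robot, y to its left, z up, the work surface at z = 0. Lengths are in m, angles in rad, forces in N, time in s.
With the tool pointing down it reaches from about 0.35 to 0.725 m from the base axis. Payload 6 kg.
Tool frame: the origin (TCP) lies midway between the tips of the shut fingers; the grasp point (between the pads) lies 19 mm behind it; z points along the fingers, y is the line along which they close (so a half turn about z gives the same grasp; the last joint's range is limited). The gripper opens to 85 mm and grips with 20 to 120 N. Pads are 22 mm wide; open, the fingers measure 114 mm over their backs; the gripper's body (76 mm by 85 mm) begins 54 mm behind the grasp point. The pads swing forward as they close: fully open they stand 13 mm farther back than shut.
Start: joints at [1.564, 0.04, 0.085, 0, -1.615, -0.334], TCP at [0.201, 0.565, 0.231] pointing down, gripper open.
Joint ranges: [-2.56, 2.56], [-1.29, 2.01], [-1.08, 1.49], [-3.29, 1.98], [-2.81, -0.18], [-2.99, 2.99]. Speed limits (rad/s): [2.57, 2.57, 3.01, 3.14, 3.14, 3.14].

INTERFACE

Orientations are given as a unit quaternion [x, y, z, w].
In Python, from rig import * gives the robot as it stands.
- The arm moves only by the shell command python3 -m handwheel 'ROWS' [FORCE]. ROWS is text: rows parted by semicolons, each of 7 numbers parted by spaces: the opening, from 0 (shut) to 1 (fully open), then the shift along the tool's x, y, z in m, then the turn, a rotation vector about the tool's x, y, z in rad. In form: claw x y z wx wy wz; .... A call has 1 to 20 rows; each row shifts and turns the commanded pose from where the row before left it, along the tool's axes as they then stand; what a row does not reach is not made up. A row lasts 1/10 s, in which the tool goes at most 50 mm and 8.59 degrees, less where a joint would pass 70% of its speed; a pose out of reach is approached as far as the arm can. A call is refused whole if a number of a shift passes 0.05 or a number of a turn 0.15, either way. A call with a gripper value outside its range is refused whole. The fingers move at their own pace and stop on an object; FORCE is the grip in N (left out, the last holds). Time passes only in rows, so rows that do not move let the fingers close. It gives the time, the measured TCP pose, the force, the opening and the grip force at its end, in the units of the state.
- get_obs(): the state, without advancing time (a new reading comes with each control period).
- camera(name): name is "scene" or "top" or "wrist"; returns a dict with "frame" (480x640x3 uint8, blue, green, red), "camera_matrix" (3x3 intrinsics, pixels), "k1" (the pictures are not rectified: a ray, as slopes to the right and down, at radius r is drawn at 1 + k1 r^2 times it, then the intrinsics apply), "view" (4x4, takes a point from world to camera coordinates). Camera axes: x right, y up, looking along -z (the intrinsics and any distortion apply to the point x, -y, -z); pixel columns grow to the right and rows downward; lengths in m; the calibration is good to about 2 mm. A picture is of the moment at which its call begins. There is no depth.
- finish_job(): hands the job in; it is judged then, once.
The state is a dict: "time": time; "joints": joint angles; "joint_velocities": joint speeds; "joint_efforts": joint torques, N m; "tool_pos": TCP position; "ee_rot": TCP orientation; "contact_force": force on the tool from outside, world axes, zero at the start; "torque": the same for the moment, N m; "gripper_width": opening from 0.0 (shut) to 1.0 (fully open); "finger_force": force on a finger pad.
Only numpy, scipy, OpenCV 4.12 (cv2) and the standard library are available. Lean on these libraries where they do the work, as an engineer would, in place of code of your own. Each camera call takes 0.05 s, during which the arm holds its last target. There are 200 camera calls.

## Working session

There is one attempt and no reset: what is moved stays moved. The work goes in short steps, Python scripts to look and compute and a shell command to move; the robot and the scene stay as the last step left them, time stands still between calls to the robot, and variables do not carry over. Pictures are saved under pics/ and viewed, at most 10 in all, crops included, and the job is handed in when it is done.

```bash
mkdir -p pics; cat > h.py <<'E'
import numpy as np, cv2
from rig import *
from scipy.spatial.transform import Rotation as R
def snap(n,f):
    c=camera(n); cv2.imwrite('pics/'+f+'.png',c['frame']); np.savez('pics/'+f+'.npz',**{k:np.array(v) for k,v in c.items()}); return c
def ray(c,u,v):
    K=np.array(c['camera_matrix']);V=np.array(c['view']);k=float(c['k1'])
    d=np.array([(u-K[0,2])/K[0,0],(v-K[1,2])/K[1,1]]);s=d.copy()
    for _ in range(20): s=d/(1+k*(s@s))
    w=V[:3,:3].T@np.array([s[0],-s[1],-1.]); o=-V[:3,:3].T@V[:3,3]
    return o,w
def onz(c,u,v,z):
    o,w=ray(c,u,v); return o+w*(z-o[2])/w[2]
def proj(c,p):
    K=np.array(c['camera_matrix']);V=np.array(c['view']);k=float(c['k1'])
    q=V[:3,:3]@np.array(p)+V[:3,3]; s=np.array([q[0],-q[1]])/-q[2]; s=s*(1+k*(s@s))
    return K[0,0]*s[0]+K[0,2],K[1,1]*s[1]+K[1,2]
def load(f): return dict(np.load('pics/'+f+'.npz'))
def tool(p):
    o=get_obs(); return R.from_quat(o['ee_rot']).inv().apply(np.array(p)-o['tool_pos'])
E
python3 - <<'E'
from h import *
for n in ['top','scene']: 
    c=snap(n,n+'0'); V=np.array(c['view']); print(n,-V[:3,:3].T@V[:3,3],c['k1'])
print(get_obs())
E
```

```text
top [0.43754423 0.05245499 1.25531655] -0.11124802907229446
scene [-0.06750663 -0.55830292  0.60605768] 0.023221977740811445
{'time': 0.1, 'joints': array([ 1.56372198e+00,  4.07683136e-02,  8.39005654e-02, -4.25463218e-04,
       -1.61552088e+00, -3.33714092e-01]), 'joint_velocities': array([ 7.01265933e-04, -2.19193204e-03,  1.37309607e-03,  1.48599078e-03,
        5.01600064e-05, -6.85184277e-04]), 'joint_efforts': array([-4.72350453e-03, -3.69341326e+01,  3.48285592e+01,  6.95186153e+00,
       -4.47454455e-03, -2.62808442e-07]), 'tool_pos': array([0.20035622, 0.56523406, 0.23036041]), 'ee_rot': array([ 9.85519245e-01, -1.69561607e-01, -8.02483166e-05,  8.20111988e-04]), 'contact_force': array([ 0.63294746, -0.13626276,  0.24326016]), 'torque': array([-0.01051893,  0.0441807 , -0.01801075]), 'finger_force': 0.0, 'gripper_width': 1.0004170191233288}
```

View pics/top0.png

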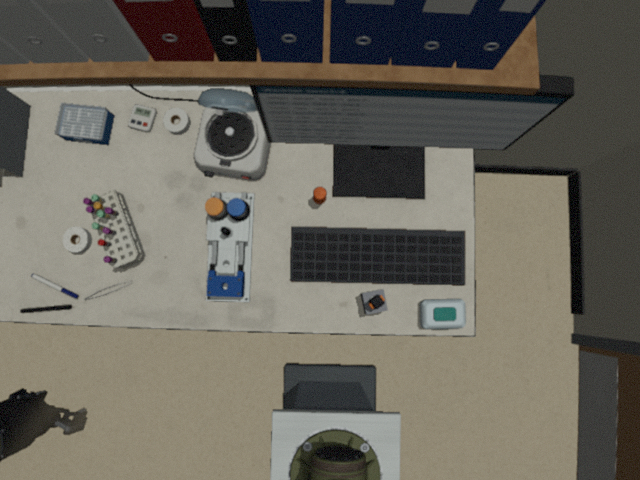

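View pics/scene0.png

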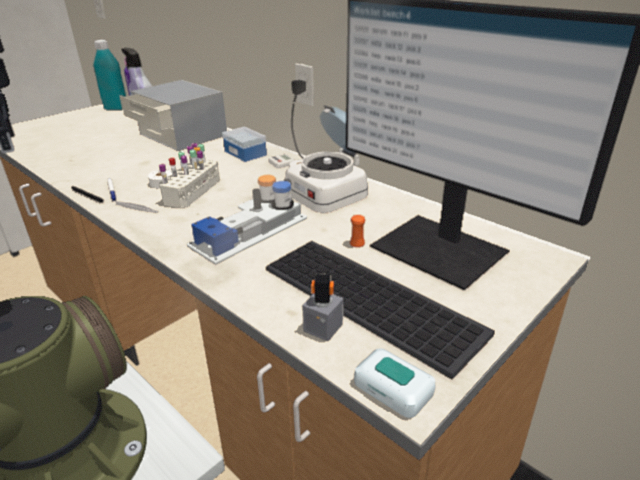

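The top view shows the bracket hole near (225,287), the post near (226,232), and the pin on its stand near (375,302). The decapper is at (319,195) and the wipes at (443,314). The scene view agrees.

```bash
python3 - <<'E'
from h import *
c=load('top0'); s=load('scene0')
def m(img,lo,hi,box):
    x0,y0,x1,y1=box; h=cv2.cvtColor(img,cv2.COLOR_BGR2HSV); k=cv2.inRange(h,lo,hi); z=np.zeros_like(k); z[y0:y1,x0:x1]=k[y0:y1,x0:x1]; return z
def cen(k):
    n,_,st,ce=cv2.connectedComponentsWithStats(k); i=1+np.argmax(st[1:,4]); return ce[i],st[i]
f=c['frame']
br=m(f,(100,100,40),(130,255,255),(195,262,255,310)); ce,st=cen(br); print('bracket',ce,st,onz(c,*ce,.058))
pts=cv2.findNonZero(br); r=cv2.minAreaRect(pts);print(r); print([onz(c,*p,.058)[:2] for p in cv2.boxPoints(r)])
po=m(f,(0,0,0),(180,255,60),(215,222,238,244)); ce,st=cen(po); print('post',ce,st,onz(c,*ce,.1))
for nm,lo,hi,b in [('or',(5,120,120),(22,255,255),(200,190,232,222)),('bl',(95,100,60),(125,255,255),(225,190,255,225))]:
    ce,st=cen(m(f,lo,hi,b)); print(nm,ce,st,onz(c,*ce,.102))
k=m(f,(0,0,0),(180,255,45),(360,285,392,320)); ce,st=cen(k); print('pin head',ce,st,onz(c,*ce,.111))
k=m(f,(3,130,100),(22,255,255),(355,285,392,320)); n,_,st,cc=cv2.connectedComponentsWithStats(k); print(n,[(list(a),onz(c,*a,.093)) for a in cc[1:]],st[1:,4])
cv2.imwrite('pics/crop.png',np.hstack([cv2.resize(f[180:310,190:270],(369,600),interpolation=2),cv2.resize(f[280:325,350:395],(430,430),interpolation=2).copy() if 0 else cv2.copyMakeBorder(cv2.resize(f[280:325,350:395],(430,430),interpolation=2),0,170,0,0,0)]))
E
```

```text
bracket [225.14078947 284.55657895] [207 269  37  28 760] [0.45680322 0.27447347 0.058     ]
((225.12124633789062, 282.7266845703125), (36.04935836791992, 26.53736114501953), 2.12109637260437)
[array([0.42988814, 0.31797369]), array([0.49326111, 0.31841052]), array([0.49243909, 0.23146112]), array([0.42924968, 0.23141008])]
post [225.29411765 231.25490196] [221 228   9   8  51] [0.57978448 0.27169047 0.1       ]
or [213.83884298 206.00413223] [206 198  17  17 242] [0.63838003 0.30108596 0.102     ]
bl [235.88973384 207.06844106] [227 199  19  17 263] [0.63703947 0.24907135 0.102     ]
pin head [376.06603774 301.40566038] [369 295  15  14 106] [ 0.42649665 -0.08016762  0.111     ]
3 [([np.float64(381.6363636363636), np.float64(297.72727272727275)], array([ 0.43507408, -0.0950398 ,  0.093     ])), ([np.float64(370.7857142857143), np.float64(305.5)], array([ 0.41664112, -0.07018377,  0.093     ]))] [11 14]
```

View pics/crop.png

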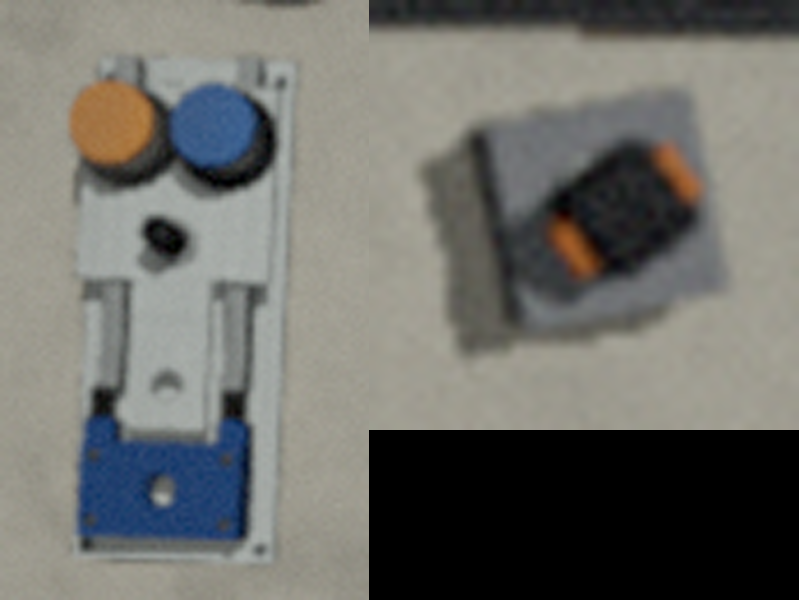

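The crop shows the bracket hole near (225.1,286.2) in the full image. The dock's x axis is almost world +x, yawed about -0.03. The pin buttons lie along a diagonal. I'm moving over the dock for a wrist look.

```bash
python3 -m handwheel '1 .043 .015 0 0 0 0;1 .043 .015 0 0 0 0;1 .043 .015 0 0 0 0;1 .043 .015 0 0 0 0;1 .043 .015 0 0 0 0;1 .043 .015 0 0 0 0;1 .043 .015 0 0 0 0;1 .043 .015 0 0 0 0;1 .043 .015 0 0 0 0;1 .03 .015 0 0 0 0;1 0 0 0 0 0 -.1;1 0 0 0 0 0 -.1;1 0 0 0 0 0 -.1;1 0 0 0 0 0 0;1 0 0 0 0 0 0' 40
python3 - <<'E'
from h import *
c=snap('wrist','w1'); o=get_obs(); print(o['tool_pos'],o['ee_rot']); V=c['view']; print(-V[:3,:3].T@V[:3,3], c['k1'])
for n,p in dict(hole=[.453,.274,.058],post=[.58,.272,.1]).items(): print(n,proj(c,p))
E
```

```text
time: 1.6
tool_pos: [0.5433, 0.2847, 0.2309]
ee_rot: [1.0, -0.022, -0.0, 0.0]
contact_force: [0.9, 0.4, 0.1]
gripper_width: 1.001
finger_force: 0.0
[0.54326634 0.28477524 0.23104456] [ 9.99768876e-01 -2.14973134e-02 -1.82779079e-04  1.62565933e-04]
[0.61927263 0.28185294 0.3725463 ] -0.03069452872468371
hole (np.float64(327.2421470510485), np.float64(305.507853889811))
post (np.float64(326.93987250053493), np.float64(178.49524216944747))
```

View pics/w1.png

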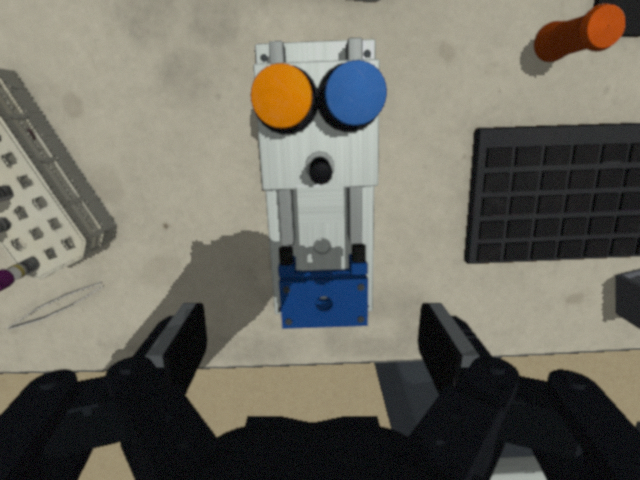

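The wrist view shows the bracket hole at about (324,302), the post at about (320,172), and the tongue hole at (321,246).

```bash
python3 - <<'E'
from h import *
c=load('w1'); f=c['frame']; g=cv2.cvtColor(f,cv2.COLOR_BGR2GRAY); h=cv2.cvtColor(f,cv2.COLOR_BGR2HSV)
def comp(k,b):
    x0,y0,x1,y1=b; n,_,st,ce=cv2.connectedComponentsWithStats(k[y0:y1,x0:x1].copy()); i=1+np.argmax(st[1:,4]); return ce[i]+[x0,y0],st[i]+[x0,y0,0,0,0]
ce,st=comp((g<50).astype(np.uint8),(300,145,345,195)); print('post',ce,st)
# top disc: bottom of the blob
print(onz(c,st[0]+st[2]/2,st[1]+st[3]-12,.1), onz(c,st[0]+st[2]/2,st[1]+st[3]-.5,.1))
print('diam px', proj(c,[.58,.281,.1])[0]-proj(c,[.58,.263,.1])[0])
bl=cv2.inRange(h,(105,100,30),(130,255,255))
ce,st=comp(255-bl,(312,290,338,315)); print(ce,st)
sub=g[288:316,308:340].astype(float); 
k=((g<np.median(sub)-12)).astype(np.uint8); ce,st=comp(k,(312,290,338,315)); print('hole',ce,st,onz(c,*ce,.058))
for n,lo,hi,b in [('or',(8,150,100),(22,255,255),(240,55,325,140)),('bl',(100,120,60),(115,255,255),(318,55,395,135))]:
    ce,st=comp(cv2.inRange(h,lo,hi),b); print(n,ce,st,onz(c,*ce,.102))
k=bl.copy();k[:275]=0;k[:,:270]=0;k[:,380:]=0;k[340:]=0
r=cv2.minAreaRect(cv2.findNonZero(k)); print(r,[onz(c,*p,.058)[:2].round(4) for p in cv2.boxPoints(r)])
E
```

```text
post [319.58129176 170.34521158] [309 158  23  25 449]
[0.58573028 0.27657299 0.1       ] [0.5772317  0.27688733 0.1       ]
diam px -24.227814650218477
[323.5 297.5] [321 296   6   4  16]
hole [324.69281046 304.70588235] [316 298  17  14 153] [0.45396195 0.27640553 0.058     ]
or [281.26741935  95.46258065] [ 251   64   61   64 3100] [0.63918563 0.30183799 0.102     ]
bl [354.9008344   92.66880616] [ 325   61   61   65 3116] [0.63880584 0.25082638 0.102     ]
((323.2850646972656, 299.9775390625), (52.46430206298828, 87.1072998046875), 88.36341857910156) [array([0.4865, 0.3178]), array([0.4854, 0.2369]), array([0.4301, 0.2354]), array([0.4312, 0.3203])]
```

```bash
python3 -m handwheel '1 .021 .003 0 0 0 -.033;1 .021 .003 0 0 0 0;1 0 0 .04 0 0 0;1 0 0 .04 0 0 0;1 0 0 .04 0 0 0;1 0 0 .04 0 0 0;1 0 0 .005 0 0 0;1 0 0 0 0 0 0;.5 0 0 0 0 0 0;.4 0 0 0 0 0 0;.3 0 0 0 0 0 0;0 0 0 0 0 0 0;0 0 0 0 0 0 0;0 0 0 0 0 0 0;0 0 0 0 0 0 0;0 0 0 0 0 0 0' 40
```

```text
time: 3.25
tool_pos: [0.5856, 0.2765, 0.0673]
ee_rot: [1.0, -0.004, 0.0, 0.001]
contact_force: [-0.6, -5.5, 5.0]
gripper_width: 0.2
finger_force: 39.8
```

```bash
python3 -m handwheel '0 -.01 0 0 0 0 0;0 -.01 0 0 0 0 0;0 -.01 0 0 0 0 0;0 -.01 0 0 0 0 0;0 -.008 0 0 0 0 0;0 -.002 0 0 0 0 0;0 -.002 0 0 0 0 0;0 0 0 0 0 0 0;0 0 0 0 0 0 0' 40;  python3 -m handwheel '0 -.002 0 0 0 0 0;0 -.002 0 0 0 0 0;0 0 0 0 0 0 0'
```

```text
time: 4.15
tool_pos: [0.5335, 0.2769, 0.0673]
ee_rot: [1.0, -0.004, 0.0, 0.001]
contact_force: [-1.2, -6.4, 4.4]
gripper_width: 0.194
finger_force: 40.0
time: 4.45
tool_pos: [0.5307, 0.2769, 0.0673]
ee_rot: [1.0, -0.004, 0.002, 0.001]
contact_force: [5.4, -6.3, 0.7]
gripper_width: 0.196
finger_force: 39.6
```

```bash
python3 -m handwheel '0 -.002 0 0 0 0 0;0 -.002 0 0 0 0 0;0 0 0 0 0 0 0;0 0 0 0 0 0 0'
```

```text
time: 4.85
tool_pos: [0.5306, 0.277, 0.0674]
ee_rot: [1.0, -0.005, 0.005, -0.0]
contact_force: [27.6, -4.9, -9.5]
gripper_width: 0.197
finger_force: 39.8
```

The shuttle is at its stop: the force is rising and the hole computes to x≈0.4556. I'm relaxing, releasing and heading to the pin.

```bash
python3 -m handwheel '0 .002 0 0 0 0 0;0 0 0 0 0 0 0;.6 0 0 0 0 0 0;1 0 0 0 0 0 0;1 0 0 0 0 0 0;1 0 0 0 0 0 0;1 0 0 -.04 0 0 0;1 0 0 -.04 0 0 0;1 0 0 -.04 0 0 0;1 0 0 -.04 0 0 0;1 0 0 -.04 0 0 0;1 0 0 0 0 0 0'
python3 - <<'E'
from h import *
c=snap('wrist','w2')
E
python3 -m handwheel '1 -.01 .036 0 0 0 0;1 -.01 .036 0 0 0 0;1 -.01 .036 0 0 0 0;1 -.01 .036 0 0 0 0;1 -.01 .036 0 0 0 0;1 -.01 .036 0 0 0 0;1 -.01 .036 0 0 0 0;1 -.01 .036 0 0 0 0;1 -.01 .036 0 0 0 0;1 -.01 .033 0 0 0 0;1 0 0 0 0 0 0'
python3 -m handwheel '1 0 0 0 0 0 .146;1 0 0 0 0 0 .146;1 0 0 0 0 0 .146;1 0 0 0 0 0 .146;1 0 0 0 0 0 .146;1 0 0 0 0 0 .146;1 0 0 0 0 0 .146;1 0 0 0 0 0 .146;1 0 0 0 0 0 .146;1 0 0 0 0 0 .146;1 0 0 0 0 0 .146;1 0 0 0 0 0 .146;1 0 0 0 0 0 .146;1 0 0 0 0 0 .146;1 0 0 0 0 0 .146;1 0 0 0 0 0 .146;1 0 0 0 0 0 .146;1 0 0 0 0 0 0;1 0 0 0 0 0 0'
python3 - <<'E'
from h import *
c=snap('wrist','w3'); print(get_obs()['joints'],get_obs()['tool_pos'],R.from_quat(get_obs()['ee_rot']).as_matrix().round(4))
a,b=load('w2')['frame'],c['frame']; cv2.imwrite('pics/w23.png',cv2.resize(np.hstack([a,b]),(800,300),interpolation=3))
E
```

```text
time: 6.05
tool_pos: [0.5288, 0.2788, 0.2738]
ee_rot: [1.0, -0.004, 0.005, -0.003]
contact_force: [0.2, -0.5, -0.2]
gripper_width: 1.0
finger_force: 0.0
time: 7.2
tool_pos: [0.4233, -0.0806, 0.266]
ee_rot: [1.0, -0.006, -0.0, 0.0]
contact_force: [0.2, 0.7, 0.6]
gripper_width: 1.002
finger_force: 0.0
time: 9.1
tool_pos: [0.4244, -0.0776, 0.2656]
ee_rot: [-0.322, 0.947, 0.0, -0.0]
contact_force: [0.1, -0.7, 0.2]
gripper_width: 0.999
finger_force: 0.0
[ 2.91510021e-01 -4.09710075e-01 -2.42158124e-01 -1.55453573e-04
 -1.73902654e+00 -1.20655064e+00] [ 0.42440219 -0.07775452  0.26582925] [[-7.926e-01 -6.098e-01 -7.000e-04]
 [-6.098e-01  7.926e-01 -0.000e+00]
 [ 6.000e-04  4.000e-04 -1.000e+00]]
```

View pics/w23.png

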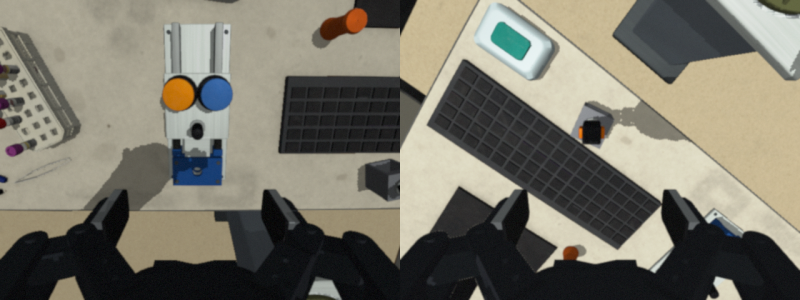

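The left half (w2) shows the shuttle forward with its tongue under the bracket. The right half (w3) shows the pin near (307,210) at full scale with the buttons close to horizontal, so they line up with the fingers.

```bash
python3 - <<'E'
from h import *
def comps(k,b):
    x0,y0,x1,y1=b; n,_,st,ce=cv2.connectedComponentsWithStats(k[y0:y1,x0:x1].copy()); return [(ce[i]+[x0,y0],st[i]+[x0,y0,0,0,0]) for i in range(1,n) if st[i,4]>8]
c=load('w3'); f=c['frame']; h=cv2.cvtColor(f,cv2.COLOR_BGR2HSV); g=cv2.cvtColor(f,cv2.COLOR_BGR2GRAY)
P=[]
for ce,st in comps(cv2.inRange(h,(5,150,90),(22,255,255)),(270,170,350,250)): print('btn',ce,st,onz(c,*ce,.09)); P.append(onz(c,*ce,.099))
k=(g<45).astype(np.uint8)
for ce,st in comps(k,(285,180,335,240)): print('head',ce,st,onz(c,*ce,.111))
r=cv2.minAreaRect(cv2.findNonZero(cv2.copyMakeBorder(k[190:230,288:328],190,0,288,0,0))); print(r)
V=c['view'];print('cam',-V[:3,:3].T@V[:3,3])
c2=load('w2'); V=c2['view'];print('cam2',-V[:3,:3].T@V[:3,3])
print('hole exp',proj(c2,[.4555,.2765,.058]))
big=lambda f,x,y,w,h2: cv2.resize(f[y:y+h2,x:x+w],(400,400),interpolation=2)
cv2.imwrite('pics/c3.png',np.hstack([big(f,270,170,80,80),big(c2['frame'],270,220,90,90)]))
E
```

```text
btn [288.65656566 211.86868687] [286 203   6  18  99] [ 0.43600105 -0.09485117  0.09      ]
btn [323.91764706 211.23529412] [322 202   5  19  85] [ 0.41645457 -0.07040127  0.09      ]
head [306.83433735 211.312249  ] [292 193  30  37 996] [ 0.42170382 -0.08509685  0.111     ]
head [292.17241379 233.79310345] [285 228  16  12  29] [ 0.44470391 -0.08311468  0.111     ]
((306.5, 211.0), (36.0, 29.0), 90.0)
cam [ 0.36450619 -0.12360771  0.40739716]
cam2 [0.6034665  0.27776418 0.4161954 ]
hole exp (np.float64(315.95479377779594), np.float64(274.30903618563883))
```

View pics/c3.png

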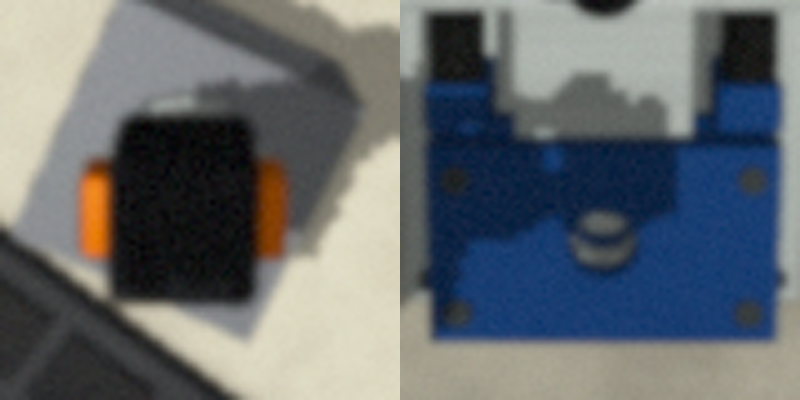

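```bash
python3 -m handwheel '1 .0027 -.0045 0 0 0 -.015;1 0 0 .045 0 0 0;1 0 0 .045 0 0 0;1 0 0 .045 0 0 0;1 0 0 .04 0 0 0;1 0 0 .02 0 0 0;1 0 0 0 0 0 0;1 0 0 0 0 0 0;.7 0 0 0 0 0 0;.6 0 0 0 0 0 0;.5 0 0 0 0 0 0;.46 0 0 0 0 0 0;.46 0 0 0 0 0 0' 60
python3 - <<'E'
from h import *
c=snap('wrist','w4'); print(get_obs()['tool_pos']); cv2.imwrite('pics/w4c.png',cv2.resize(c['frame'],(800,600)))
E
```

```text
time: 10.45
tool_pos: [0.4252, -0.0833, 0.0716]
ee_rot: [-0.327, 0.945, -0.0, 0.0]
contact_force: [-0.6, -0.0, 1.2]
gripper_width: 0.455
finger_force: 0.0
[ 0.42510273 -0.0832466   0.07145611]
```

View pics/w4c.png

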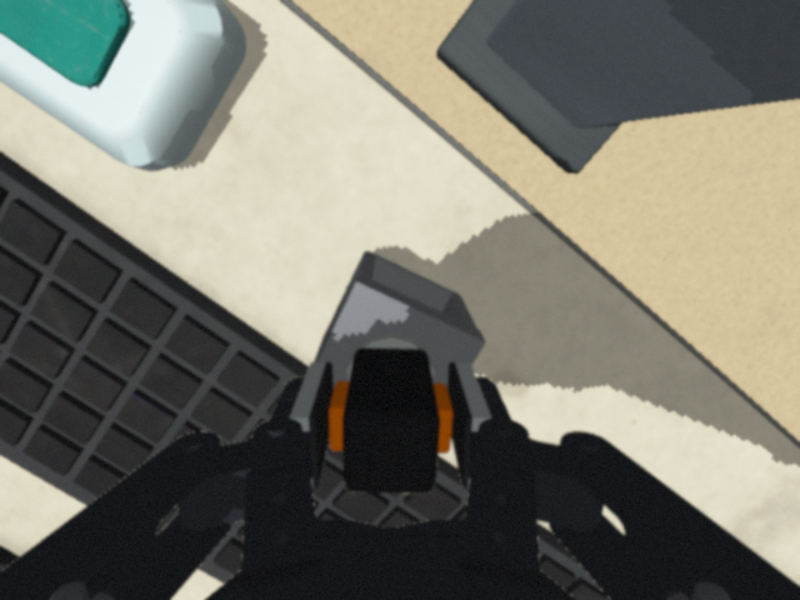

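The open pads straddle the head and both buttons. The head's far top edge is at row 392 and columns 276–350 at full scale. I'll check the head against the tool centre with that edge.

```bash
python3 - <<'E'
from h import *
c=load('w4'); T=get_obs()['tool_pos']; M=R.from_quat(get_obs()['ee_rot']).as_matrix()
pts=np.array([onz(c,276,392,.111),onz(c,350,392,.111)])
print('far top corners in tool xy (expect x=-.013,y=+-.013):',((pts-T)@M).round(4))
print('buttons x:',[((onz(c,u*.8,v*.8,.099)-T)@M).round(4) for u,v in [(335,381),(335,452),(447,381),(447,452)]])
E
```

```text
far top corners in tool xy (expect x=-.013,y=+-.013): [[-0.0109 -0.0121 -0.0395]
 [-0.0108  0.0129 -0.0395]]
buttons x: [array([ 0.0157, -0.0152, -0.0275]), array([-0.0074, -0.016 , -0.0275]), array([ 0.0157,  0.0159, -0.0275]), array([-0.0074,  0.0168, -0.0275])]
```

```bash
python3 -m handwheel '.46 .001 0 0 0 0 0;.4 0 0 0 0 0 0;.3 0 0 0 0 0 0;.1 0 0 0 0 0 0;0 0 0 0 0 0 0;0 0 0 0 0 0 0;0 0 0 0 0 0 0;0 0 0 0 0 0 0' 60
```

```text
time: 11.3
tool_pos: [0.4247, -0.0841, 0.0723]
ee_rot: [-0.327, 0.945, -0.001, 0.001]
contact_force: [-0.6, -1.1, 5.7]
gripper_width: 0.298
finger_force: 59.3
```

```bash
python3 -m handwheel '0 0 0 -.005 0 0 0;0 0 0 -.005 0 0 0;0 0 0 -.01 0 0 0;0 0 0 -.01 0 0 0;0 0 0 -.01 0 0 0;0 0 0 -.01 0 0 0;0 0 0 -.01 0 0 0;0 0 0 -.02 0 0 0;0 0 0 -.02 0 0 0;0 0 0 0 0 0 0;0 0 0 0 0 0 0;0 0 0 0 0 0 0' 60
python3 - <<'E'
from h import *
print(tool([.4555,.2765,.17]),get_obs()['tool_pos'])
c=snap('wrist','w5'); cv2.imwrite('pics/w5c.png',cv2.resize(c['frame'],(640,480)))
E
```

```text
time: 12.5
tool_pos: [0.4238, -0.0838, 0.1703]
ee_rot: [-0.327, 0.945, 0.0, -0.001]
contact_force: [-0.1, 0.4, -0.1]
gripper_width: 0.299
finger_force: 58.9
[-0.24772117  0.26352675  0.00031703] [ 0.42382673 -0.08379004  0.17033835]
```

View pics/w5c.png

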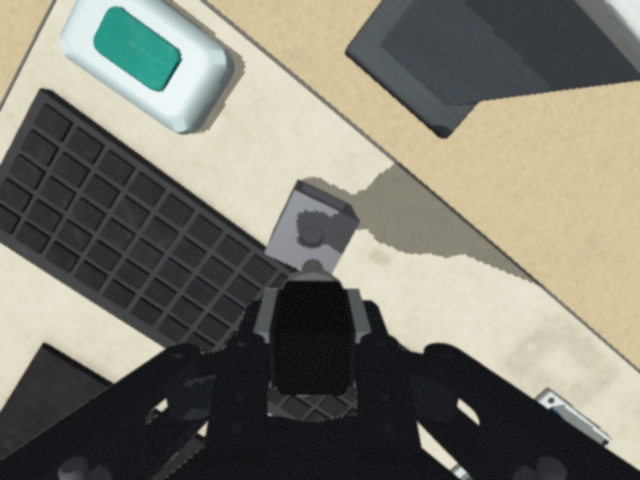

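The pin is out of the stand, whose empty hole shows at (312,235), and it is held straight. I'm carrying it to the bracket.

```bash
python3 -m handwheel '0 -.02 .0213 0 0 0 0;0 -.028 .0298 0 0 0 0;0 -.028 .0298 0 0 0 0;0 -.028 .0298 0 0 0 0;0 -.028 .0298 0 0 0 0;0 -.028 .0298 0 0 0 0;0 -.028 .0298 0 0 0 0;0 -.028 .0298 0 0 0 0;0 -.02 .0213 0 0 0 0;0 -.0117 .0124 0 0 0 0;0 0 0 0 0 0 0;0 0 0 0 0 0 0;0 0 0 0 0 0 0'
python3 - <<'E'
from h import *
o=get_obs();print(tool([.4555,.2765,.072]),o['joints'][5], R.from_quat(o['ee_rot']).as_matrix()[:,2])
c=snap('wrist','w6'); print('hole proj',proj(c,[.4555,.2765,.058])); cv2.imwrite('pics/w6c.png',c['frame'])
E
```

```text
time: 13.85
tool_pos: [0.4559, 0.2756, 0.1713]
ee_rot: [-0.327, 0.945, -0.0, -0.0]
contact_force: [0.9, 0.6, -1.0]
gripper_width: 0.301
finger_force: 59.0
[-0.0002722   0.00103145  0.09928647] -1.8263589504107696 [-3.47216449e-05 -2.95483059e-04 -9.99999956e-01]
hole proj (np.float64(313.4695355312975), np.float64(233.4328135350075))
```

View pics/w6c.png

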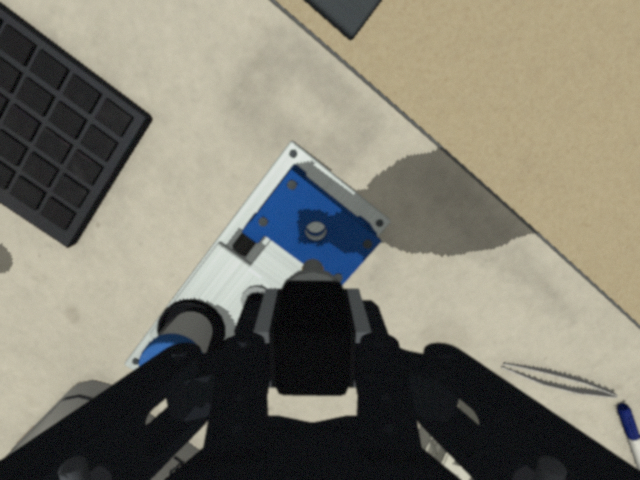

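The bracket hole shows at about (315.5,231), slightly off the predicted (313.5,233.4). I'll compare it with the stand hole seen in the same way in w5.

```bash
python3 - <<'E'
from h import *
def hole(f,box,z,T):
    c=load(f); x0,y0,x1,y1=box; img=c['frame']; g=cv2.GaussianBlur(cv2.cvtColor(img,cv2.COLOR_BGR2GRAY),(3,3),0)
    sat=cv2.cvtColor(img,cv2.COLOR_BGR2HSV)[:,:,1]
    return c
M=R.from_quat(get_obs()['ee_rot']).as_matrix()
c5=load('w5');c6=load('w6')
s=cv2.cvtColor(c6['frame'],cv2.COLOR_BGR2HSV)[:,:,1]; k=(s[214:248,298:332]<110).astype(np.uint8)
n,_,st,ce=cv2.connectedComponentsWithStats(k); i=1+np.argmax(st[1:,4]); print('bracket px',ce[i]+[298,214],st[i])
p6=np.array([st[i,0]+298+st[i,2]/2-.5,st[i,1]+214+st[i,3]/2-.5]);print(p6)
g=cv2.cvtColor(c5['frame'],cv2.COLOR_BGR2GRAY); print(g[222:248:2,296:330:2])
for n,c,p,z,T in [('stand',c5,(312,235),.06,[.42383,-.08379,.17034]),('br',c6,p6,.058,[.4559,.2756,.1713])]:
    q=onz(c,*p,z); print(n,q.round(4),((q-T)@M).round(4))
E
```

```text
bracket px [315.43030303 230.46666667] [  7   7  22  20 330]
[315.5 230.5]
[[115  82  79  78  80  79  77  78  77  78  79  79  81  81  79  80  78]
 [123  85  78  80  78  75  78  76  77  79  80  77  80  79  81  78  78]
 [124  86  80  79  77  74  75  72  73  75  76  75  77  78  76  81  79]
 [127  87  79  77  71  73  77  79  78  77  78  75  77  78  79  79  78]
 [135 102  78  72  79  82  79  80  77  78  79  76  72  76  79  81  81]
 [142 100  74  75  76  79  77  79  81  77  77  77  78  74  78  78  76]
 [143 119  81  80  78  81  79  78  80  76  77  80  78  75  78  77  77]
 [134 105  69  72  81  78  80  76  78  81  79  76  76  70  75  78  78]
 [116  82  64  66  76  77  77  78  77  79  80  76  67  62  74  79  81]
 [127  88  71  59  67  80  77  79  77  76  79  72  59  67  78  78  77]
 [131  94  76  64  59  66  70  73  74  73  69  62  62  74  79  79  78]
 [146 130  98  74  66  62  58  60  63  62  60  65  79 101 104 115  97]
 [147 145 138 115 107  93  76  73  69  66  74  86 108 137 138 140 135]]
stand [ 0.4241 -0.0834  0.06  ] [-4.000e-04  1.000e-04  1.103e-01]
br [0.4529 0.2763 0.058 ] [0.002  0.0024 0.1133]
```

```bash
python3 -m handwheel '0 .0008 .002 .01 0 0 0;0 0 0 .015 0 0 0;0 0 0 .015 0 0 0;0 0 0 .01 0 0 0;0 0 0 .005 0 0 0;0 0 0 .003 0 0 0;0 0 0 .003 0 0 0;0 0 0 0 0 0 0;0 0 0 0 0 0 0'
```

```text
time: 14.8
tool_pos: [0.4542, 0.2777, 0.1107]
ee_rot: [-0.327, 0.945, 0.0, 0.0]
contact_force: [-0.0, -0.7, -0.2]
gripper_width: 0.299
finger_force: 59.0
```

```bash
python3 -m handwheel '0 .0006 -.0006 .003 0 0 0;0 0 0 .003 0 0 0;0 0 0 .003 0 0 0;0 0 0 .003 0 0 0;0 0 0 0 0 0 0;0 0 0 0 0 0 0'
```

```text
time: 15.4
tool_pos: [0.4539, 0.2766, 0.0982]
ee_rot: [-0.327, 0.945, -0.0, -0.0]
contact_force: [0.5, -0.1, -1.1]
gripper_width: 0.3
finger_force: 59.0
```

Tip is 7 mm past the tongue's top face with no force; continuing down.

```bash
python3 -m handwheel '0 0 0 .004 0 0 0;0 0 0 .004 0 0 0;0 0 0 .004 0 0 0;0 0 0 .004 0 0 0;0 0 0 .004 0 0 0;0 0 0 .004 0 0 0;0 0 0 .002 0 0 0;0 0 0 0 0 0 0;0 0 0 0 0 0 0'
```

```text
time: 16.3
tool_pos: [0.454, 0.2767, 0.0724]
ee_rot: [-0.327, 0.945, -0.0, 0.0]
contact_force: [0.2, -0.0, -0.9]
gripper_width: 0.295
finger_force: 59.0
```

```bash
python3 -m handwheel '0 0 0 .001 0 0 0;0 0 0 .001 0 0 0;0 0 0 .001 0 0 0;0 0 0 0 0 0 0;0 0 0 0 0 0 0;0 0 0 0 0 0 0'
```

```text
time: 16.9
tool_pos: [0.4541, 0.2768, 0.0703]
ee_rot: [-0.327, 0.945, 0.0, 0.0]
contact_force: [-3.1, -1.3, 5.7]
gripper_width: 0.299
finger_force: 59.5
```

The collar touches at exactly the predicted height (0.0703). I'll press lightly, hold, then release evenly and rise.

```bash
python3 -m handwheel '0 0 0 .001 0 0 0;0 0 0 0 0 0 0;0 0 0 0 0 0 0;.3 0 0 0 0 0 0;.4 0 0 0 0 0 0;.5 0 0 0 0 0 0;.6 0 0 0 0 0 0;.7 0 0 0 0 0 0;.8 0 0 0 0 0 0;.8 0 0 0 0 0 0;.8 0 0 0 0 0 0;.8 0 0 -.01 0 0 0;.8 0 0 -.03 0 0 0;.8 0 0 -.04 0 0 0;.8 0 0 -.04 0 0 0;.8 0 0 -.04 0 0 0;.8 0 0 0 0 0 0;.8 0 0 0 0 0 0'
python3 - <<'E'
from h import *
c=snap('wrist','w7');d=snap('scene','s7')
cv2.imwrite('pics/f.png',np.hstack([cv2.resize(c['frame'][120:320,200:420],(440,400)),cv2.resize(d['frame'][170:260,180:261],(360,400))]))
h=cv2.cvtColor(c['frame'],cv2.COLOR_BGR2HSV);k=cv2.inRange(h,(5,150,90),(22,255,255))
n,_,st,ce=cv2.connectedComponentsWithStats(k)
for i in range(1,n):
    if 20<st[i,4]<600: print(ce[i],st[i],onz(c,*ce[i],.09))
E
```

```text
time: 18.7
tool_pos: [0.4542, 0.2771, 0.2301]
ee_rot: [-0.327, 0.945, 0.001, 0.001]
contact_force: [0.3, 0.2, -1.1]
gripper_width: 0.8
finger_force: 0.0
[291.92771084 226.36144578] [290 217   5  19  83] [0.46621028 0.26624797 0.09      ]
[331.58823529 226.98529412] [330 219   5  17  68] [0.44705058 0.29143881 0.09      ]
```

View pics/f.png

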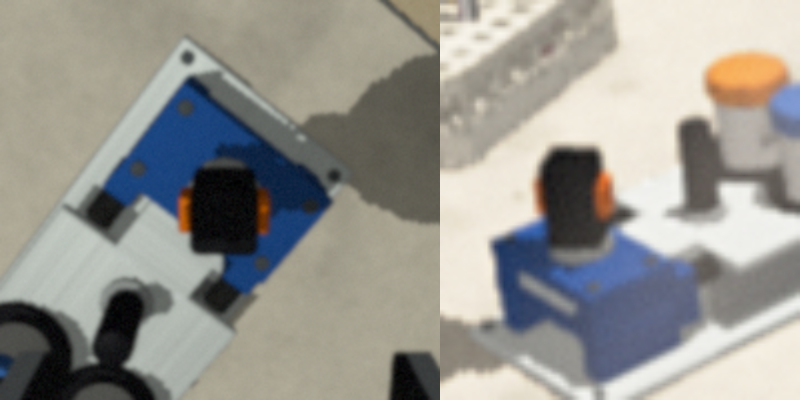

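Both views show the pin upright with its collar on the bracket, both orange buttons out (31.6 mm between their centres, 31.3 mm when parked), and the shuttle forward. The gripper is clear, so I'm handing in.

```bash
python3 -c "
from rig import *
print(finish_job())"
```

```text
the job is handed in; nothing more can be done
None
```

The job is handed in at about 19 s: the shuttle is at its stop, and the pin is through the bracket and tongue with its collar seated and both buttons out. The hand-in call returned no verdict, so this rests on the force readings and final pictures.

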